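Fill a tray from the chocolate-ball hopper

TASK

Fill the empty deep tray, which is the middle one of the three stacked trays, with the four chocolate balls from the hopper: with the gate still shut, bring the tray in from the front between the hopper's guide rails until its end meets the plinth under the spout, then draw the slide gate out by its T-bar as far as it goes, so that all four balls roll into the tray, and leave it open with the tray in place. Put the full tray that lay on top back squarely on the other full tray (before or after the filling), keep both full trays level while you handle them, and leave the jars, the bell and the gift box where they are.

Things in the scene. Friction and masses are not known exactly. Their poses are not given: they have to be found in the camera images.
- hopper: Chocolate-ball hopper, fixed: narrow clear-sided bin, 76 mm wide, 168 mm deep, on a dark wooden plinth (foot board 112 mm wide, 14 mm high), 300 mm high with lid and knob. Origin on the counter under the middle of the plinth's flat front face; x points into the plinth (away from the robot at yaw 0), y left, z up. The bin stands over x = 0 to 0.17.
- spout (a point): Middle of the spout's lip, on the chute floor, 108 mm above the counter. The spout, 62 mm wide, overhangs the counter in front of the plinth to hopper x = -0.045, its underside 102 mm up: a tray can be slid in under it from the front, not lowered straight into place. Axes parallel to the hopper's.
- tray_bay (a point): Point on the counter where the middle of the docked tray belongs, at hopper (-0.104, 0): tray lengthwise along the hopper's x, its end against the plinth. Two wooden rails 16 mm high guide it, inner faces at hopper y = +-0.039 (78 mm apart) from x = 0 to -0.076, then flaring out to x = -0.104 (outer corners y = +-0.057). Axes parallel to the hopper's.
- gate (a joint): Slide gate, a slotted steel plate standing across the chute, drawn straight out to the hopper's right (its -y): 0 shut, 0.066 m fully out at its end stop (pin in the slot). Starts at 0 to 0.006. Resists with about 3 N and stays where it is left. Balls pass only when it is out by more than about 0.05.
- gate_handle (a point): Middle of the gate's T-bar: black round bar 14 mm thick, 80 mm long, level along the hopper's x, 210 mm above the counter, on a 10 mm thick upstand under its middle. The gate's flat tongue runs from the upstand's foot to the bin, its top 177 mm up: 26 mm free under the bar. When shut, 80 mm clear from bar to bin, which rises 90 mm above the bar. Pull along hopper -y. Axes as the hopper's.
- top_tray: Upper full tray: open wooden tray 208 x 66 mm, 34 mm high, walls and floor 4 mm, filled with pralines that stay in it and end 26 mm above its underside. Origin at the centre of its underside, x along its length, z up. 0.25 to 0.4 kg. Starts on the deep tray, its underside 118 mm up. Apart from the things listed the counter is free between x = 0.35 and 0.60, y = -0.50 and 0.50.
- deep_tray: The empty tray: same outline 208 x 66 mm, but 84 mm high, walls and floor 4 mm (inside 200 x 58 mm). Origin at the centre of its underside, x along its length, z up. About 0.24 kg. Starts as the middle of the stack, its underside 34 mm above the counter.
- low_tray: Lower full tray, like the upper one (208 x 66 x 34 mm, full of pralines), standing on the counter at the bottom of the stack. Origin at the centre of its underside, x along its length, z up. The trays stack flat, underside on rim, with no nesting; each may start a few mm and a few degrees off the one below.
- clip_jar: Bystander: clip-top glass jar of sweets, 104 x 92 mm, 124 mm high, upright on the counter. Origin at the centre of its underside.
- service_bell: Bystander: round counter bell, 84 mm across, 63 mm high. Origin at the centre of its underside.
- gift_box: Bystander: ribboned gift box, 74 x 104 mm, 46 mm high. Origin at the centre of its underside, long side along its y.
- mini_jar: Bystander: small jar, 62 mm across, 78 mm high. Origin at the centre of its underside.
- ball_0_center (a point): Centre of a chocolate ball, 48 mm across, 40 g, one of four lying behind the shut gate in the hopper; they roll down by themselves.
- ball_1_center (a point): Centre of a chocolate ball, 48 mm across, 40 g, one of four lying behind the shut gate in the hopper; they roll down by themselves.
- ball_2_center (a point): Centre of a chocolate ball, 48 mm across, 40 g, one of four lying behind the shut gate in the hopper; they roll down by themselves.
- ball_3_center (a point): Centre of a chocolate ball, 48 mm across, 40 g, one of four lying behind the shut gate in the hopper; they roll down by themselves.

How it is judged (in metres and radians):
On the way, in this order (a step that is already met when the one before it is completed fails the run):
1. The deep tray stands on the counter in the bay under the spout, its end at the plinth (within 10 mm), the gate still shut (x of deep_tray in the frame of hopper between -0.114 and -0.096 m and y of deep_tray in the frame of hopper between -0.009 and 0.009 m and height (world z) of deep_tray below 0.006 m and angle between the x axis of deep_tray and the x axis of hopper, either way round below 0.1 rad and value of joint gate below 0.015 m), for 0.2 s.
2. The gate is drawn out to its end stop (within 4 mm) (value of joint gate above 0.062 m), for 0.1 s.
At the end, for the whole second after the job is handed in: Gate within 4 mm of its stop; all four balls in the deep tray, centres below its rim; deep tray on the counter in the bay, end within 21 mm of the plinth, within 12 mm of the middle; top tray at rest on the low tray, centred within 12 mm, in line within 0.12 rad; low tray on the counter (value of joint gate above 0.062 m and x of ball_0_center in the frame of deep_tray between -0.1 and 0.1 m and y of ball_0_center in the frame of deep_tray between -0.029 and 0.029 m and z of ball_0_center in the frame of deep_tray between 0.015 and 0.084 m and x of ball_1_center in the frame of deep_tray between -0.1 and 0.1 m and y of ball_1_center in the frame of deep_tray between -0.029 and 0.029 m and z of ball_1_center in the frame of deep_tray between 0.015 and 0.084 m and x of ball_2_center in the frame of deep_tray between -0.1 and 0.1 m and y of ball_2_center in the frame of deep_tray between -0.029 and 0.029 m and z of ball_2_center in the frame of deep_tray between 0.015 and 0.084 m and x of ball_3_center in the frame of deep_tray between -0.1 and 0.1 m and y of ball_3_center in the frame of deep_tray between -0.029 and 0.029 m and z of ball_3_center in the frame of deep_tray between 0.015 and 0.084 m and x of deep_tray in the frame of hopper between -0.125 and -0.096 m and y of deep_tray in the frame of hopper between -0.012 and 0.012 m and height (world z) of each of deep_tray, low_tray below 0.006 m and linear speed of each of deep_tray, top_tray below 0.03 m/s and horizontal distance between top_tray and low_tray below 0.012 m and angle between the x axis of top_tray and the x axis of low_tray, either way round below 0.12 rad and z of top_tray in the frame of low_tray between 0.03 and 0.038 m and angle between top_tray's own z axis and vertical below 0.05 rad); the robot touches nothing.
It fails at once if A full tray is tipped by more than 0.3 rad (17 degrees) (angle between any of top_tray, low_tray's own z axis and vertical above 0.3 rad).
It fails at once if The clip jar, bell, gift box or small jar is moved by more than 30 mm (distance of any of clip_jar, service_bell, gift_box, mini_jar from where it was at the start of the episode above 0.03 m).
It also fails if it takes over 72 s, if anything falls off the work surface, if the arm or the gripper's body presses on something with over 40 N, if the wrist force passes 120 N, or if a joint passes its speed limit or range.

ROBOT

A 6-joint arm with a two-finger parallel gripper is mounted at the origin on a cart in front of the work surface, level with it; the furniture and walls round the work are solid. World frame = base frame: x ahead of the robot, y to its left, z up, the work surface at z = 0. Lengths are in mm, angles in rad, forces in N, time in s.
With the tool pointing down it reaches from about 325 to 900 mm from the base axis. Payload 6.1 kg.
Tool frame: the origin (TCP) lies on the centre line of the jaws, within the pads' length; the fingertips stand bot.tip_extent ahead of it and the grasp point (between the pads) lies 2 mm behind it (bot.tip_extent is the distance from the TCP to the fingertips, in mm); z points along the fingers, y is the line along which they close (so a half turn about z gives the same grasp; the last joint's range is limited). The gripper opens to 85 mm and grips with 20 to 120 N. Pads are 22 mm wide; open, the fingers measure 114 mm over their backs; the gripper's body (76 mm by 85 mm) begins 54 mm behind the grasp point. The pads swing forward as they close: fully open they stand 13 mm farther back than shut.
Start: joints at [-0.126, 0.22, 1.526, -0, 1.395, -0.126], TCP at [624.993, -0.003, 248.3] pointing down, gripper open.
Joint ranges: [-2.98, 2.98], [-0.91, 2.08], [0.09, 2.57], [-1.24, 4.39], [0.2, 2.65], [-2.68, 2.68]. Speed limits (rad/s): [2.57, 2.57, 3.01, 3.14, 3.14, 3.14].

INTERFACE

Orientations are given as a unit quaternion [x, y, z, w].
In Python, from plant import bot, cams, close_job gives the robot as it stands. The module is installed in compiled form; this text tells all that it offers.
- The arm moves only by the tool play_rows, never from a script. Its argument "steps" is a list of rows, each an object with "gripper": the closure, from 0 (fully open) to 1 (shut); "slide": the shift along the world's x, y, z in mm, a list of three; "dr": the turn, a rotation vector about the world's x, y, z in rad, a list of three. In form: [{"gripper": gripper, "slide": [x, y, z], "dr": [ax, ay, az]}, ...]. A call has 1 to 20 rows; each row shifts and turns the commanded pose from where the row before left it; what a row does not reach is not made up. A row lasts 1/10 s, in which the tool goes at most 50 mm and 8.59 degrees, less where a joint would pass 70% of its speed; a pose out of reach is approached as far as the arm can. A call is refused whole if a number of a shift passes 50 or a number of a turn 0.15, either way. A call with a gripper value outside its range is refused whole. The fingers move at their own pace and stop on an object; "force" is the grip in N (left out, the last holds). Time passes only in rows, so rows that do not move let the fingers close. It gives the time, the measured TCP pose, the force, the opening and the grip force at its end, in the units of the state.
- bot.observe(): the state, without advancing time (a new reading comes with each control period).
- cams.grab_frame(name): name is "scene" or "side" or "wrist"; returns a dict with "img" (400x640x3 uint8, red, green, blue), "vfov" (degrees; the focal length in pixels is half the picture's height over the tangent of half this angle, whatever the lens; pixels are square), "cx", "cy" (the principal point, pixels), "rvec" (rotation vector, rad) and "tvec" (3), from world to camera coordinates, as OpenCV has them; the wrist camera has in their place "mount" (4x4, takes a point from camera to tool coordinates, whose origin is the TCP and whose axes are the flange's). Camera axes: x right, y down, z forward; pixel columns grow to the right and rows downward; lengths in mm; the calibration is good to about 2 mm. A picture is of the moment at which its call begins: read the wrist's pose just before it. There is no depth.
- close_job(): hands the job in; it is judged then, once.
The state is a dict: "time_s": time; "q": joint angles; "dq": joint speeds; "effort": joint torques, N m; "position": TCP position; "eef_rot": TCP orientation; "force": force on the tool from outside, world axes, zero at the start; "wrist_torque": the same for the moment, N m; "gripper_width": opening from 0.0 (shut) to 1.0 (fully open); "gripper_force": force on a finger pad.
Only numpy, scipy, OpenCV 4.12 (cv2) and the standard library are available. Lean on these libraries where they do the work, as an engineer would, in place of code of your own. Each camera call takes 0.05 s, during which the arm holds its last target. There are 200 camera calls.

## Working session

There is one attempt and no reset: what is moved stays moved. The work goes in short steps, Python scripts to look and compute and a tool call to move; the robot and the scene stay as the last step left them, time stands still between calls to the robot, and variables do not carry over. Pictures are saved under pics/ and viewed, at most 10 in all, crops included, and the job is handed in when it is done.

Besides the shell and the picture viewer there is one more tool, called after "Emit:" as name(argument=value, ...), one argument or row to a line, values as JSON. play_rows: Moves the arm, as the interface text tells. Its arguments: {"type":"object","properties":{"steps":{"type":"array","items":{"type":"object","properties":{"gripper":{"type":"number"},"slide":{"type":"array","items":{"type":"number"}},"dr":{"type":"array","items":{"type":"number"}}}}},"force":{"type":"number"}},"required":["steps"]}

```bash
mkdir -p pics
cat > h.py <<'E'
import numpy as np, cv2
from plant import bot, cams
from scipy.spatial.transform import Rotation as R
def grab(n):
    st=bot.observe(); f=cams.grab_frame(n); F=200/np.tan(np.radians(f['vfov'])/2)
    K=np.array([[F,0,f['cx']],[0,F,f['cy']],[0,0,1]])
    if n=='wrist':
        T=np.eye(4);T[:3,:3]=R.from_quat(st['eef_rot']).as_matrix();T[:3,3]=st['position'];M=T@f['mount']
        Rc=M[:3,:3];C=M[:3,3]
    else:
        Rw=cv2.Rodrigues(np.array(f['rvec'],float))[0];Rc=Rw.T;C=-Rw.T@np.array(f['tvec'],float).ravel()
    return dict(img=f['img'],K=K,Rc=Rc,C=C)
def ray(c,uv,z):
    d=c['Rc']@np.linalg.inv(c['K'])@np.array([uv[0],uv[1],1.]);return c['C']+d*(z-c['C'][2])/d[2]
def proj(c,p):
    q=c['K']@(c['Rc'].T@(np.array(p,float)-c['C']));return q[:2]/q[2]
def save(c,n): cv2.imwrite('pics/'+n,cv2.cvtColor(c['img'],cv2.COLOR_RGB2BGR))
E
python3 - <<'E'
from h import *
import pickle
for n in ['scene','side','wrist']:
    c=grab(n);save(c,n+'0.png');pickle.dump(c,open(n+'0.pkl','wb'));print(n,c['C'].round(),c['Rc'][:,2].round(2))
print(bot.tip_extent,bot.observe())
E
```

```text
scene [-693.  749.  854.] [ 0.77 -0.46 -0.44]
side [-1.000e+00  1.005e+03  7.850e+02] [ 0.44 -0.75 -0.49]
wrist [625.  82. 373.] [-0.   -0.32 -0.95]
17.0 {'time_s': 0.15, 'q': array([-1.26059812e-01,  2.21048769e-01,  1.52734402e+00, -5.03785365e-06,
        1.39472853e+00, -1.26106828e-01]), 'dq': array([-0.00109577, -0.00186525, -0.0010778 ,  0.00021946, -0.0004381 ,
        0.00128682]), 'effort': array([ 5.24838761e-04, -4.97483325e+01, -3.89904678e+01, -1.73041117e-04,
        7.14129725e-03, -8.50862284e-05]), 'position': array([6.24553637e+02, 7.62742673e-02, 2.47450462e+02]), 'eef_rot': array([ 7.07089639e-01,  7.07123510e-01, -4.70169197e-04, -6.02616045e-04]), 'force': array([-0.93858291, -0.66292589, -0.5016984 ]), 'wrist_torque': array([-0.09009401, -0.03056685,  0.00406924]), 'gripper_force': 0.0, 'gripper_width': 0.9995813112178115}
```

View pics/scene0.png

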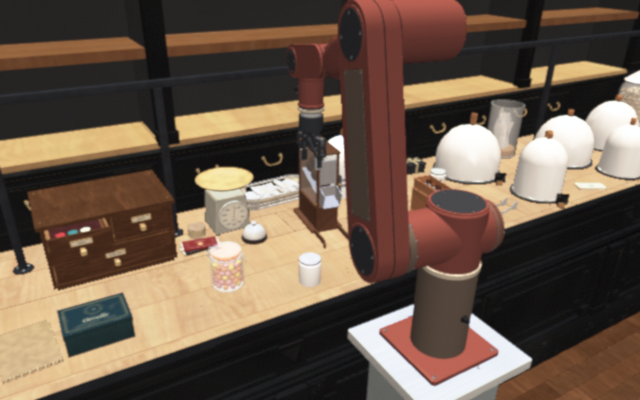

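View pics/side0.png

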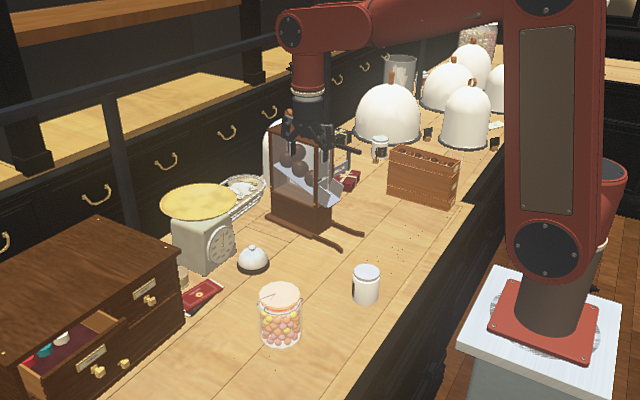

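The side picture shows the hopper at about (305,180), with its rails toward (350,240). The tray stack is at about (424,178), the bell at (252,260), the jars at (280,315) and (366,285), and the gate T-bar is partly hidden near (345,160). I'll zoom in and look through the wrist camera.

Run:
```python
import cv2
i=cv2.imread('pics/side0.png')[110:260,240:480]
cv2.imwrite('pics/side0c.png',cv2.resize(i,(800,500),interpolation=cv2.INTER_CUBIC))
```

```text
(no output)
```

View pics/side0c.png

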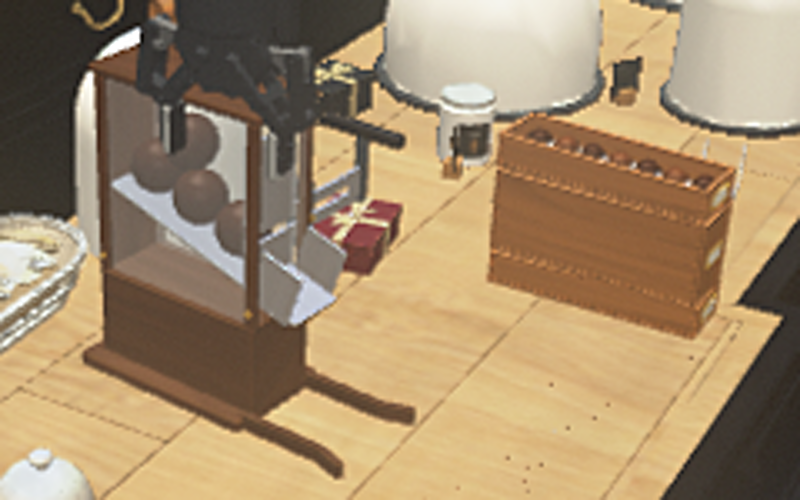

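View pics/wrist0.png

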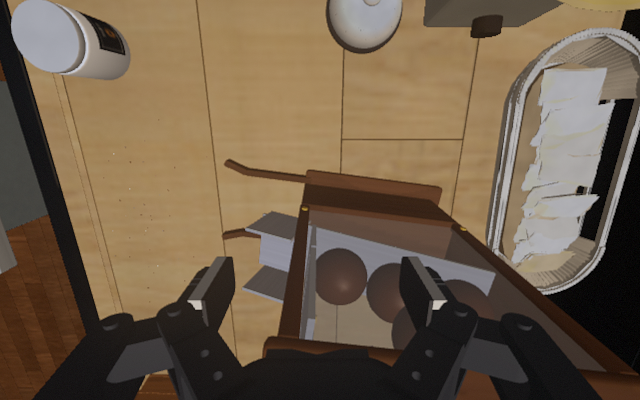

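Run:
```python
from h import *
import pickle
c=pickle.load(open('side0.pkl','rb'))
def P(u,v,z,n): print(n,ray(c,(240+u/3.3333,110+v/3.3333),z).round(1)[:2])
for u,v,z,n in [(340,468,8,'Lrail'),(412,412,8,'Rrail'),(498,130,152,'tA'),(530,113,152,'tB'),(735,168,152,'tC'),(708,193,152,'tD'),(490,282,0,'bA'),(695,336,0,'bD'),(725,305,0,'bC'),(307,372,14,'plinthR front'),(262,415,14,'plinthL'),(90,350,14,'foot back L'),(240,427,0,'footfrontL'),(400,140,210,'tbar near'),(325,118,210,'tbar far?'),(365,275,0,'gift near'),(403,205,46,'gift R top'),(298,325,108,'lip L'),(337,297,108,'lipR')]: P(u,v,z,n)
def Q(u,v,z,n): print(n,ray(c,(u,v),z).round(1)[:2])
Q(366,270,78,'mini');Q(280,293,124,'clip');Q(253,248,63,'bell')
w=pickle.load(open('wrist0.pkl','rb'))
for u,v,z,n in [(227,161,16,'Lrail'),(224,233,16,'Rrail'),(307,172,16,'Lrail/foot'),(439,190,14,'foot backL'),(248,233,108,'spout'),(305,207,270,'')]: print('w',n,ray(w,(u,v),z).round(1)[:2])
```

```text
Lrail [509.2   9.7]
Rrail [497.1 -94.7]
tA [ 553.4 -369.4]
tB [ 544.1 -423.7]
tC [ 338.4 -406.3]
tD [ 342.5 -342.2]
bA [ 541.7 -354.6]
bD [ 338.3 -360.4]
bC [ 332.9 -432.7]
plinthR front [599.1 -94.9]
plinthL [597.2 -15.6]
foot back L [779.8 -25. ]
footfrontL [614.2  -8.6]
tbar near [ 563.4 -179.4]
tbar far? [ 639.2 -186.3]
gift near [ 651.2 -302.2]
gift R top [ 649.7 -375.9]
lip L [567.3 -19.1]
lipR [563.  -76.2]
mini [379. 139.]
clip [467.2 355.2]
bell [665.7 188.4]
w Lrail [512.1  15.1]
w Rrail [498.2 -83.4]
w Lrail/foot [611.9   1. ]
w foot backL [782.7 -23.5]
w spout [555.  -40.9]
w  [620.1  44.8]
```

The sizes agree: tray length comes out near 207, rail spread near 100, T-bar near 76. That puts the hopper at about (607,-50) with yaw around -0.11, and the stack at about (446,-385). Next I go up and over the stack, turning the jaws by about 1.47.

Emit:
play_rows(
  steps=[
    {"gripper": 0,"slide": [0,0,40],"dr": [0,0,0]},
    {"gripper": 0,"slide": [0,0,40],"dr": [0,0,0]},
    {"gripper": 0,"slide": [-20,0,30],"dr": [0,0,0.1]},
    {"gripper": 0,"slide": [-40,-10,0],"dr": [0,0,0.14]},
    {"gripper": 0,"slide": [-40,-30,0],"dr": [0,0,0.14]},
    {"gripper": 0,"slide": [-40,-30,0],"dr": [0,0,0.14]},
    {"gripper": 0,"slide": [-30,-35,0],"dr": [0,0,0.14]},
    {"gripper": 0,"slide": [-30,-40,0],"dr": [0,0,0.14]},
    {"gripper": 0,"slide": [0,-40,0],"dr": [0,0,0.14]},
    {"gripper": 0,"slide": [0,-40,0],"dr": [0,0,0.14]},
    {"gripper": 0,"slide": [0,-40,0],"dr": [0,0,0.14]},
    {"gripper": 0,"slide": [0,-40,0],"dr": [0,0,0.14]},
    {"gripper": 0,"slide": [0,-40,0],"dr": [0,0,0.11]},
    {"gripper": 0,"slide": [0,-40,0],"dr": [0,0,0]},
    {"gripper": 0,"slide": [0,0,0],"dr": [0,0,0]},
    {"gripper": 0,"slide": [0,0,0],"dr": [0,0,0]},
  ],
)

```text
time_s: 1.75
position: [429.7, -379.4, 357.4]
eef_rot: [0.063, 0.998, 0.001, -0.001]
force: [-0.1, 0.3, -0.0]
gripper_width: 1.002
gripper_force: 0.0
```

Run:
```python
from h import *
import pickle
c=grab('wrist');save(c,'w1.png');pickle.dump(c,open('w1.pkl','wb'))
o=bot.observe();print(o['position'],R.from_quat(o['eef_rot']).as_matrix().round(3),o['q'],o['force'])
```

```text
[ 429.9915731  -378.63815705  357.8044529 ] [[-0.992  0.124 -0.001]
 [ 0.124  0.992  0.001]
 [ 0.001  0.001 -1.   ]] [-8.59809685e-01  4.81471447e-02  1.51374087e+00  3.79293652e-04
  1.58112164e+00 -2.30616053e+00] [-0.48232914  0.13705183  0.10990077]
```

View pics/w1.png

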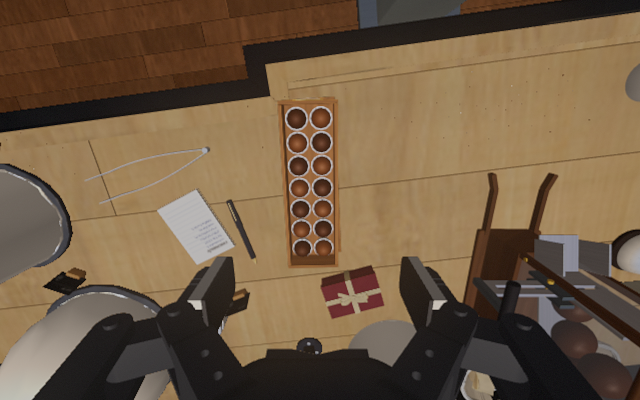

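The wrist picture shows the top tray's rim from about (281,98)–(335,98) down to y≈255. The hopper rails start at (492,176) and (551,177), the gate bar is at (511,295) and the gift box at (352,292). I'll crop for sub-pixel corners.

Run:
```python
import cv2,numpy as np
i=cv2.imread('pics/w1.png')
a=cv2.resize(i[85:275,270:350],None,fx=3,fy=3,interpolation=cv2.INTER_CUBIC)
b=cv2.resize(i[165:325,460:640],None,fx=3,fy=3,interpolation=cv2.INTER_CUBIC)
o=np.zeros((570,790,3),np.uint8);o[:570,:240]=a;o[:480,250:790]=b;cv2.imwrite('pics/w1c.png',o)
```

```text
(no output)
```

View pics/w1c.png

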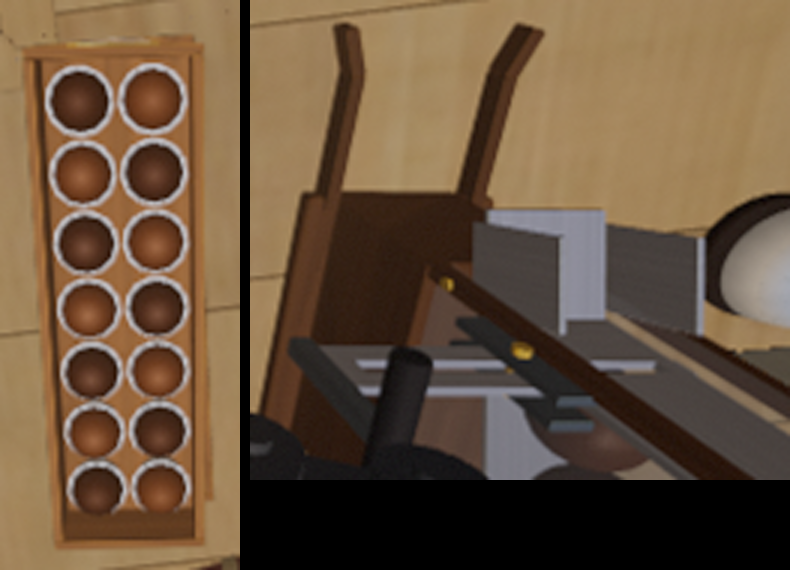

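Run:
```python
from h import *
import pickle
c=pickle.load(open('w1.pkl','rb'))
A=lambda u,v,z:ray(c,(270+u/3,85+v/3),z)[:2]
B=lambda u,v,z:ray(c,(460+(u-250)/3,165+v/3),z)[:2]
p=[A(*q,152) for q in [(25,46),(203,44),(203,543),(56,545)]]
print('tray',np.round(p,1).tolist(),np.mean(p,0),np.linalg.norm(p[0]-p[1]),np.linalg.norm(p[2]-p[1]),np.linalg.norm(p[3]-p[2]))
for a,b in[(0,3),(1,2)]:
    d=p[b]-p[a];print('yaw',np.arctan2(d[1],d[0]))
r,l=B(335,28,16),B(543,34,16);print('rails',r,l,np.linalg.norm(l-r),(r+l)/2,'yaw',-np.arctan2(*(l-r)))
ri,li=B(358,27,16),B(515,27,16);print('inner',ri,li,(ri+li)/2)
print('bends inner',B(363,70,16),B(493,75,16))
print('foot',B(302,194,14),B(490,205,14)); print('Tbar end top',B(412,353,214))
print('lip',B(488,211,108),B(605,209,108))
```

```text
tray [[339.2, -409.6], [346.6, -345.6], [551.3, -367.0], [544.1, -430.8]] [ 445.28190972 -388.25183885] 64.40096474420373 205.73296166398566 64.2417296383926
yaw -0.10327383339500606
yaw -0.10403330751850744
rails [ 493.55758416 -100.10546074] [511.6475111   14.57655346] 116.09999930163923 [502.60254763 -42.76445364] yaw -0.1564507814765882
inner [494.59682228 -87.51681723] [505.61362094  -1.33472724] [500.10522161 -44.42577223]
bends inner [520.07057665 -83.03887826] [532.33844482 -10.17028609]
foot [ 593.81038495 -112.31664542] [615.26416304  -0.95707649]
Tbar end top [ 558.42663897 -179.09815549]
lip [565.04839287 -75.27255075] [571.06934756 -20.02968993]
```

The tray is at (445.5,-388), yaw -0.104, and its size matches. The hopper is at about (604.5,-58), yaw about -0.155. Now I grasp the top tray.

Emit:
play_rows(
  steps=[
    {"gripper": 0,"slide": [15.5,-9.5,-18],"dr": [0,0,0.02]},
    {"gripper": 0,"slide": [0,0,-40],"dr": [0,0,0]},
    {"gripper": 0,"slide": [0,0,-40],"dr": [0,0,0]},
    {"gripper": 0,"slide": [0,0,-40],"dr": [0,0,0]},
    {"gripper": 0,"slide": [0,0,-40],"dr": [0,0,0]},
    {"gripper": 0,"slide": [0,0,-25],"dr": [0,0,0]},
    {"gripper": 0,"slide": [0,0,-13],"dr": [0,0,0]},
    {"gripper": 0,"slide": [0,0,0],"dr": [0,0,0]},
    {"gripper": 0.4,"slide": [0,0,0],"dr": [0,0,0]},
    {"gripper": 1,"slide": [0,0,0],"dr": [0,0,0]},
    {"gripper": 1,"slide": [0,0,0],"dr": [0,0,0]},
    {"gripper": 1,"slide": [0,0,0],"dr": [0,0,0]},
    {"gripper": 1,"slide": [0,0,0],"dr": [0,0,0]},
  ],
  force=40,
)

```text
time_s: 3.1
position: [446.8, -389.6, 145.0]
eef_rot: [0.052, 0.999, -0.001, 0.002]
force: [-0.2, 0.2, 6.2]
gripper_width: 0.76
gripper_force: 46.6
```

Emit:
play_rows(
  steps=[
    {"gripper": 1,"slide": [0,0,10],"dr": [0,0,0]},
    {"gripper": 1,"slide": [0,0,15],"dr": [0,0,0]},
    {"gripper": 1,"slide": [0,5,15],"dr": [0,0,0]},
    {"gripper": 1,"slide": [0,18,0],"dr": [0,0,0]},
    {"gripper": 1,"slide": [0,25,0],"dr": [0,0,0]},
    {"gripper": 1,"slide": [0,25,0],"dr": [0,0,0]},
    {"gripper": 1,"slide": [0,25,0],"dr": [0,0,0]},
    {"gripper": 1,"slide": [0,25,0],"dr": [0,0,0]},
    {"gripper": 1,"slide": [0,25,0],"dr": [0,0,0]},
    {"gripper": 1,"slide": [0,12,-10],"dr": [0,0,0]},
    {"gripper": 1,"slide": [0,0,-20],"dr": [0,0,0]},
    {"gripper": 1,"slide": [0,0,-20],"dr": [0,0,0]},
    {"gripper": 1,"slide": [0,0,0],"dr": [0,0,0]},
    {"gripper": 1,"slide": [0,0,0],"dr": [0,0,0]},
  ],
)

```text
time_s: 4.5
position: [445.5, -228.6, 132.5]
eef_rot: [0.052, 0.999, 0.0, -0.0]
force: [-0.7, -0.5, -3.3]
gripper_width: 0.762
gripper_force: 46.0
```

Run:
```python
from h import *
import pickle
c=grab('side');w=grab('wrist');pickle.dump(w,open('w2.pkl','wb'));pickle.dump(c,open('s2.pkl','wb'))
o=np.zeros((400,800,3),np.uint8);o[:,:400]=c['img'][60:260,280:480].repeat(2,0).repeat(2,1);o[:200,400:720]=w['img'][::2,::2]
cv2.imwrite('pics/s2.png',o[:,:,::-1]);s=bot.observe();print(s['position'],s['force'],s['gripper_width'])
```

```text
[ 446.33788721 -229.23840804  133.61682724] [-0.90236933 -0.40621012 -2.1796156 ] 0.7602904083510278
```

View pics/s2.png

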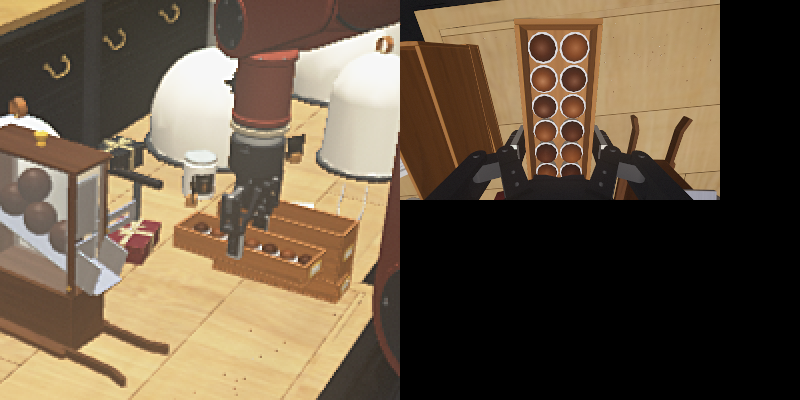

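The side view shows the tray held level in the jaws beside the stack, and the deep tray left open on the low one. Setting it down here.

Emit:
play_rows(
  steps=[
    {"gripper": 1,"slide": [0,0,-20],"dr": [0,0,0]},
    {"gripper": 1,"slide": [0,0,-25],"dr": [0,0,0]},
    {"gripper": 1,"slide": [0,0,-25],"dr": [0,0,0]},
    {"gripper": 1,"slide": [0,0,-15],"dr": [0,0,0]},
    {"gripper": 1,"slide": [0,0,-10],"dr": [0,0,0]},
    {"gripper": 1,"slide": [0,0,-6],"dr": [0,0,0]},
    {"gripper": 1,"slide": [0,0,-2],"dr": [0,0,0]},
    {"gripper": 1,"slide": [0,0,0],"dr": [0,0,0]},
    {"gripper": 1,"slide": [0,0,0],"dr": [0,0,0]},
  ],
)

```text
time_s: 5.5
position: [446.3, -229.0, 30.3]
eef_rot: [0.052, 0.999, -0.0, 0.001]
force: [0.5, -0.4, -2.3]
gripper_width: 0.763
gripper_force: 46.0
```

Emit:
play_rows(
  steps=[
    {"gripper": 1,"slide": [0,0,-2],"dr": [0,0,0]},
    {"gripper": 1,"slide": [0,0,-1],"dr": [0,0,0]},
    {"gripper": 1,"slide": [0,0,0],"dr": [0,0,0]},
    {"gripper": 0.5,"slide": [0,0,0],"dr": [0,0,0]},
    {"gripper": 0,"slide": [0,0,0],"dr": [0,0,0]},
    {"gripper": 0,"slide": [0,0,0],"dr": [0,0,0]},
    {"gripper": 0,"slide": [0,0,15],"dr": [0,0,0]},
    {"gripper": 0,"slide": [0,0,35],"dr": [0,0,0]},
    {"gripper": 0,"slide": [0,0,40],"dr": [0,0,0]},
    {"gripper": 0,"slide": [0,0,40],"dr": [0,0,0]},
    {"gripper": 0,"slide": [0,0,40],"dr": [0,0,0]},
    {"gripper": 0,"slide": [-10,-40,40],"dr": [0,0,0]},
    {"gripper": 0,"slide": [-10,-40,40],"dr": [0,0,0]},
    {"gripper": 0,"slide": [0,-40,0],"dr": [0,0,0]},
    {"gripper": 0,"slide": [0,-30,0],"dr": [0,0,0]},
    {"gripper": 0,"slide": [0,0,0],"dr": [0,0,0]},
    {"gripper": 0,"slide": [0,0,0],"dr": [0,0,0]},
  ],
)

```text
time_s: 7.2
position: [427.9, -368.2, 265.4]
eef_rot: [0.053, 0.999, 0.001, -0.0]
force: [0.1, -0.3, -0.8]
gripper_width: 0.998
gripper_force: 0.0
```

Run:
```python
from h import *
import pickle
w=grab('wrist');pickle.dump(w,open('w3.pkl','wb'));save(w,'w3.png');s=bot.observe();print(s['position'],s['eef_rot'])
i=w['img'][40:300,210:560]
cv2.imwrite('pics/w3c.png',cv2.resize(i[:,:,::-1],None,fx=2.2,fy=2.2,interpolation=cv2.INTER_CUBIC))
```

```text
[ 428.06446112 -367.51413509  265.37909917] [ 5.20450458e-02  9.98644461e-01  6.58760703e-04 -3.46227252e-04]
```

View pics/w3c.png

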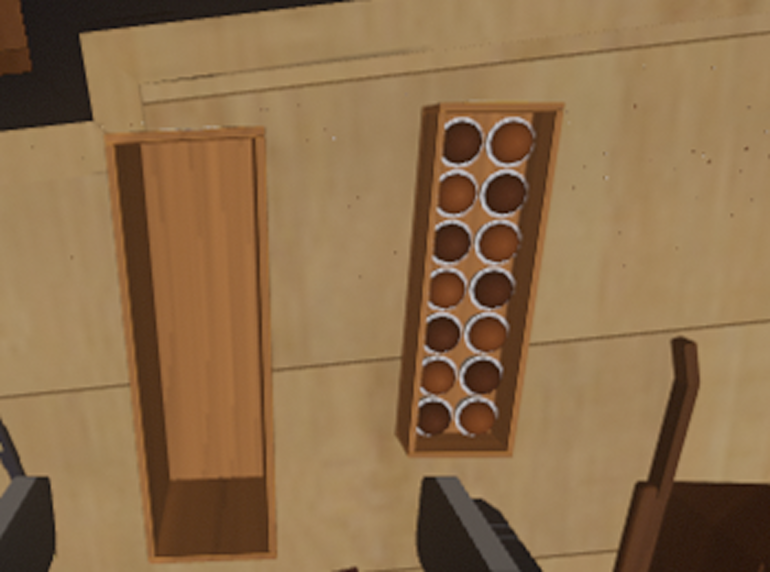

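The crop shows the open deep tray with rim corners at (106,136), (265,127), (276,557) and (151,560). The top tray lies flat on the counter with rim corners at (440,104), (563,103), (513,456) and (412,452).

Run:
```python
from h import *
import pickle
c=pickle.load(open('w3.pkl','rb'))
for n,z,q in [('deep',118,[(106,136),(265,127),(276,557),(151,560)]),('top',34,[(440,104),(563,103),(513,456),(412,452)])]:
    p=np.array([ray(c,(210+u/2.2,40+v/2.2),z)[:2] for u,v in q])
    d=p[2]+p[3]-p[0]-p[1];print(n,p.round(1).tolist(),p.mean(0),np.arctan2(d[1],d[0]),np.linalg.norm(d)/2)
```

```text
deep [[339.0, -411.3], [342.5, -346.6], [548.2, -359.8], [543.2, -423.3]] [ 443.22924692 -385.25078664] -0.06136189986003972 205.36089041122696
top [[339.5, -250.2], [345.8, -186.0], [551.3, -205.5], [541.8, -268.5]] [ 444.58824119 -227.55084687] -0.09257250427548082 204.76899373434682
```

Emit:
play_rows(
  steps=[
    {"gripper": 0,"slide": [-20,-15.5,-20],"dr": [0,0,0.043]},
    {"gripper": 0,"slide": [0,0,-40],"dr": [0,0,0]},
    {"gripper": 0,"slide": [0,0,-40],"dr": [0,0,0]},
    {"gripper": 0,"slide": [0,0,-40],"dr": [0,0,0]},
    {"gripper": 0,"slide": [0,0,-25],"dr": [0,0,0]},
    {"gripper": 0,"slide": [0,0,0],"dr": [0,0,0]},
    {"gripper": 0.4,"slide": [0,0,0],"dr": [0,0,0]},
    {"gripper": 1,"slide": [0,0,0],"dr": [0,0,0]},
    {"gripper": 1,"slide": [0,0,0],"dr": [0,0,0]},
    {"gripper": 1,"slide": [0,0,0],"dr": [0,0,0]},
    {"gripper": 1,"slide": [0,0,0],"dr": [0,0,0]},
    {"gripper": 1,"slide": [0,0,10],"dr": [0,0,0]},
    {"gripper": 1,"slide": [0,0,20],"dr": [0,0,0]},
    {"gripper": 1,"slide": [0,0,25],"dr": [0,0,0]},
    {"gripper": 1,"slide": [0,0,25],"dr": [0,0,0]},
    {"gripper": 1,"slide": [0,0,0],"dr": [0,0,0]},
  ],
  force=50,
)

```text
time_s: 8.85
position: [409.8, -385.6, 185.4]
eef_rot: [0.03, 1.0, -0.003, 0.002]
force: [0.6, -0.6, -2.0]
gripper_width: 0.763
gripper_force: 56.8
```

Emit:
play_rows(
  steps=[
    {"gripper": 1,"slide": [-5,15,0],"dr": [0,0,-0.01]},
    {"gripper": 1,"slide": [-5,30,0],"dr": [0,0,-0.012]},
    {"gripper": 1,"slide": [-5,35,0],"dr": [0,0,-0.012]},
    {"gripper": 1,"slide": [-5,35,0],"dr": [0,0,-0.012]},
    {"gripper": 1,"slide": [-5,35,0],"dr": [0,0,-0.012]},
    {"gripper": 1,"slide": [-5,35,0],"dr": [0,0,-0.012]},
    {"gripper": 1,"slide": [-5,35,0],"dr": [0,0,-0.012]},
    {"gripper": 1,"slide": [-5,35,0],"dr": [0,0,-0.012]},
    {"gripper": 1,"slide": [-2,35,0],"dr": [0,0,0]},
    {"gripper": 1,"slide": [0,35,0],"dr": [0,0,0]},
    {"gripper": 1,"slide": [0,25,-15],"dr": [0,0,0]},
    {"gripper": 1,"slide": [0,14,-25],"dr": [0,0,0]},
    {"gripper": 1,"slide": [0,0,-25],"dr": [0,0,0]},
    {"gripper": 1,"slide": [0,0,-15],"dr": [0,0,0]},
    {"gripper": 1,"slide": [0,0,0],"dr": [0,0,0]},
    {"gripper": 1,"slide": [0,0,0],"dr": [0,0,0]},
  ],
)

```text
time_s: 10.45
position: [365.6, -19.5, 100.5]
eef_rot: [0.077, 0.997, 0.0, -0.001]
force: [0.5, -1.2, -1.9]
gripper_width: 0.765
gripper_force: 56.9
```

Run:
```python
from h import *
import pickle
w=grab('wrist');s=grab('side');pickle.dump((w,s),open('w4.pkl','wb'));b=bot.observe();print(b['position'],R.from_quat(b['eef_rot']).as_matrix().round(3).tolist(),b['force'])
o=np.zeros((600,800,3),np.uint8)
o[:,:480]=cv2.resize(s['img'][120:270,260:380],None,fx=4,fy=4,interpolation=cv2.INTER_CUBIC)
o[:200,480:]=w['img'][::2,::2]
o[220:600,480:]=cv2.resize(w['img'][20:210,380:540],None,fx=2,fy=2,interpolation=cv2.INTER_CUBIC)
cv2.imwrite('pics/s4.png',o[:,:,::-1])
```

```text
[366.83905877 -19.95577253 101.76684901] [[-0.988, 0.155, 0.001], [0.155, 0.988, -0.0], [-0.001, -0.0, -1.0]] [-0.08662313 -0.61772122 -2.05723997]
```

View pics/s4.png

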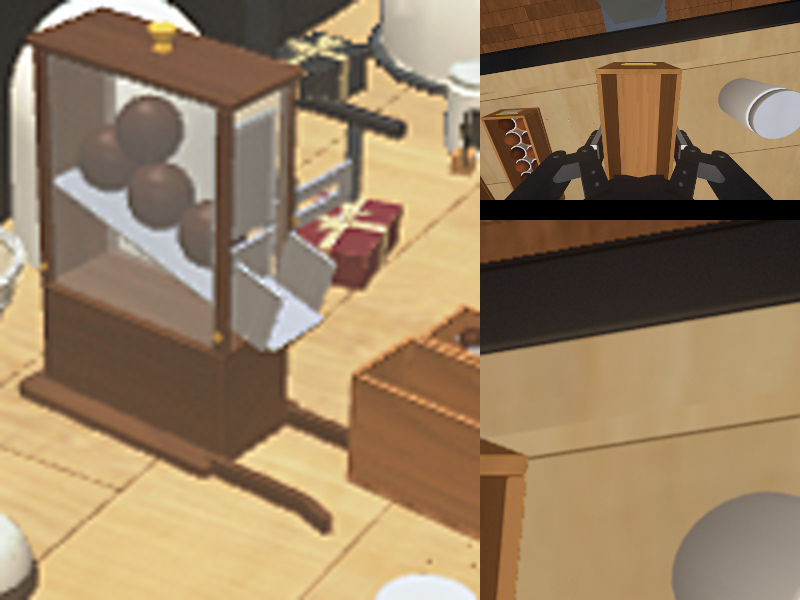

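The side view shows the tray about 30 mm up, in line in front of the bay: its far end is at (350,430), the left rail tip at (327,517) and the lip at (270,350)–(325,320). I'll fit the hopper pose from all the features.

Run:
```python
from h import *
import pickle
from scipy.optimize import least_squares
w1=pickle.load(open('w1.pkl','rb'));w0=pickle.load(open('wrist0.pkl','rb'));_,s=pickle.load(open('w4.pkl','rb'))
B=lambda u,v,z:ray(w1,(460+(u-250)/3,165+v/3),z)[:2]
S=lambda u,v,z:ray(s,(260+u/4,120+v/4),z)[:2]
W=lambda u,v,z:ray(w0,(u,v),z)[:2]
L=[((-104,-57),B(335,28,16),'w1 Rtip'),((-104,57),B(543,34,16),'w1 Ltip'),((-76,-39),B(363,70,16),'w1 Rb'),((-76,39),B(493,75,16),'w1 Lb'),
((-45,-31),B(488,211,108),'w1 lipR'),((-45,31),B(605,209,108),'w1 lipL'),((0,-56),B(302,194,14),'w1 footR'),
((-104,57),S(325,531,0),'s Ltip'),((-45,31),S(272,352,108),'s lipL'),((-45,-31),S(322,320,108),'s lipR'),((0,38),S(222,462,14),'s plinthL'),((0,-38),S(288,420,14),'s plinthR'),
((-104,57),W(227,161,16),'w0 Ltip'),((-104,-57),W(224,233,16),'w0 Rtip'),((168,56),W(439,190,14),'w0 foot back')]
a=np.array([l[0] for l in L],float);b=np.array([l[1] for l in L])
T=lambda p:a@np.array([[np.cos(p[2]),np.sin(p[2])],[-np.sin(p[2]),np.cos(p[2])]])+p[:2]
r=least_squares(lambda p:(T(p)-b).ravel(),[604,-58,-.15],loss='soft_l1',f_scale=4)
print(r.x)
for l,e in zip(L,b-T(r.x)):print(l[2],e.round(1))
print('tray end corners', S(352,377,120),S(349,478,36))
```

```text
[ 6.06174065e+02 -5.41486739e+01 -1.38977038e-01]
w1 Rtip [-1.7 -3.9]
w1 Ltip [ 0.6 -2.1]
w1 Rb [-5.4 -0.8]
w1 Lb [-4.  -5.2]
w1 lipR [7.7 3.3]
w1 lipL [ 5.2 -2.8]
w1 footR [-4.6 -2.7]
s Ltip [-0.1 -6.5]
s lipL [3.2 2.4]
s lipR [4.7 7.8]
s plinthL [-9.6  9.8]
s plinthR [-10.7  13.2]
w0 Ltip [ 1.  -1.7]
w0 Rtip [ 2.9 12.8]
w0 foot back [ 2.4 -1.5]
tray end corners [499.76959151   3.54300429] [503.16551173  -6.11608537]
```

Emit:
play_rows(
  steps=[
    {"gripper": 1,"slide": [-5,1,-15],"dr": [0,0,0.008]},
    {"gripper": 1,"slide": [0,0,-12],"dr": [0,0,0]},
    {"gripper": 1,"slide": [0,0,-5],"dr": [0,0,0]},
    {"gripper": 1,"slide": [0,0,0],"dr": [0,0,0]},
    {"gripper": 1,"slide": [10,-1.5,0],"dr": [0,0,0]},
    {"gripper": 1,"slide": [10,-1.5,0],"dr": [0,0,0]},
    {"gripper": 1,"slide": [10,-1.5,0],"dr": [0,0,0]},
    {"gripper": 1,"slide": [10,-1.5,0],"dr": [0,0,0]},
    {"gripper": 1,"slide": [10,-1.5,0],"dr": [0,0,0]},
    {"gripper": 1,"slide": [0,0,0],"dr": [0,0,0]},
  ],
)

```text
time_s: 11.55
position: [412.9, -26.5, 69.4]
eef_rot: [0.073, 0.997, -0.0, 0.001]
force: [0.3, -0.6, -2.6]
gripper_width: 0.762
gripper_force: 57.0
```

Emit:
play_rows(
  steps=[
    {"gripper": 1,"slide": [10,-1.5,-1],"dr": [0,0,0]},
    {"gripper": 1,"slide": [10,-1.5,0],"dr": [0,0,0]},
    {"gripper": 1,"slide": [10,-1.5,0],"dr": [0,0,0]},
    {"gripper": 1,"slide": [10,-1.5,0],"dr": [0,0,0]},
    {"gripper": 1,"slide": [0,0,0],"dr": [0,0,0]},
    {"gripper": 1,"slide": [0,0,0],"dr": [0,0,0]},
  ],
)

```text
time_s: 12.15
position: [452.6, -32.4, 68.9]
eef_rot: [0.073, 0.997, -0.0, 0.001]
force: [2.6, -1.2, 3.2]
gripper_width: 0.763
gripper_force: 57.9
```

Emit:
play_rows(
  steps=[
    {"gripper": 1,"slide": [5,-0.75,1],"dr": [0,0,0]},
    {"gripper": 1,"slide": [5,-0.75,0],"dr": [0,0,0]},
    {"gripper": 1,"slide": [4,-0.6,0],"dr": [0,0,0]},
    {"gripper": 1,"slide": [0,0,0],"dr": [0,0,0]},
    {"gripper": 1,"slide": [0,0,0],"dr": [0,0,0]},
  ],
)

```text
time_s: 12.65
position: [465.3, -34.2, 68.9]
eef_rot: [0.073, 0.997, 0.0, 0.0]
force: [-1.2, -0.4, 1.7]
gripper_width: 0.761
gripper_force: 57.8
```

Run:
```python
from h import *
import pickle
w=grab('wrist');s=grab('side');pickle.dump((w,s),open('w5.pkl','wb'));b=bot.observe();print(b['position'],b['force'])
o=np.zeros((520,800,3),np.uint8)
o[:,:480]=cv2.resize(s['img'][140:270,270:390],None,fx=4,fy=4,interpolation=cv2.INTER_CUBIC)
o[:200,480:]=w['img'][::2,::2]
cv2.imwrite('pics/s5.png',o[:,:,::-1])
```

```text
[465.3155969  -34.21417716  68.89212092] [0.18264191 0.47270155 0.76371145]
```

View pics/s5.png

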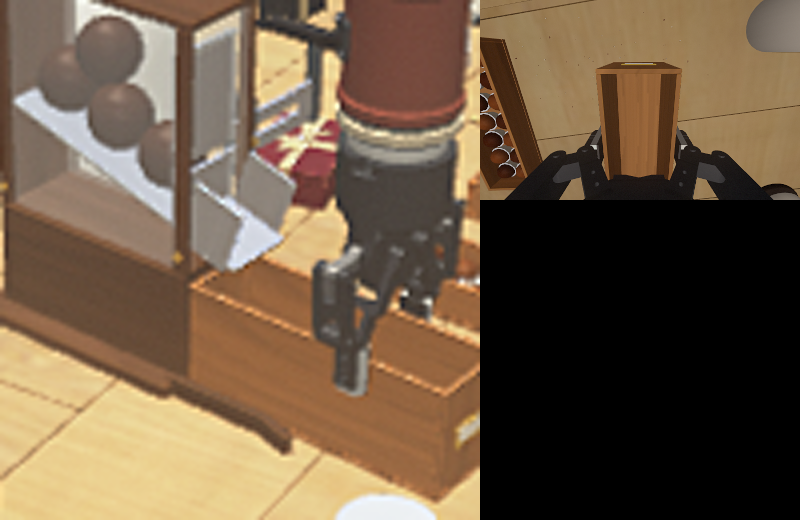

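The side view shows the tray between the rails, under the spout, with its end near the plinth at (190,290). I'll press in gently until it makes contact.

Emit:
play_rows(
  steps=[
    {"gripper": 1,"slide": [2,-0.3,0],"dr": [0,0,0]},
    {"gripper": 1,"slide": [2,-0.3,0],"dr": [0,0,0]},
    {"gripper": 1,"slide": [0,0,0],"dr": [0,0,0]},
  ],
)

```text
time_s: 13.05
position: [465.7, -34.3, 68.9]
eef_rot: [0.073, 0.997, 0.0, -0.004]
force: [-19.5, 1.0, 19.6]
gripper_width: 0.761
gripper_force: 59.8
```

Contact: 19.5 N against the plinth. I'll ease off, release and rise, then go over the gate bar.

Emit:
play_rows(
  steps=[
    {"gripper": 1,"slide": [-3.5,0.5,0],"dr": [0,0,0]},
    {"gripper": 1,"slide": [0,0,0],"dr": [0,0,0]},
    {"gripper": 0.5,"slide": [0,0,0],"dr": [0,0,0]},
    {"gripper": 0,"slide": [0,0,0],"dr": [0,0,0]},
    {"gripper": 0,"slide": [0,0,0],"dr": [0,0,0]},
    {"gripper": 0,"slide": [0,0,0],"dr": [0,0,0]},
    {"gripper": 0,"slide": [0,0,15],"dr": [0,0,0]},
    {"gripper": 0,"slide": [0,0,30],"dr": [0,0,0]},
    {"gripper": 0,"slide": [0,0,40],"dr": [0,0,0]},
    {"gripper": 0,"slide": [-10,0,45],"dr": [0,0,0]},
    {"gripper": 0,"slide": [0,-15,45],"dr": [0,0,0]},
    {"gripper": 0,"slide": [0,-40,45],"dr": [0,0,0]},
    {"gripper": 0,"slide": [0,-45,35],"dr": [0,0,0]},
    {"gripper": 0,"slide": [0,-45,0],"dr": [0,0,0]},
    {"gripper": 0,"slide": [20,0,0],"dr": [0,0,0]},
    {"gripper": 0,"slide": [20,0,0],"dr": [0,0,0]},
    {"gripper": 0,"slide": [0,0,0],"dr": [0,0,0]},
    {"gripper": 0,"slide": [0,0,0],"dr": [0,0,0]},
  ],
)

```text
time_s: 14.85
position: [495.5, -166.9, 311.6]
eef_rot: [0.073, 0.997, 0.0, -0.001]
force: [-0.4, -0.6, -0.5]
gripper_width: 1.003
gripper_force: 0.0
```

Run:
```python
from h import *
import pickle
w=grab('wrist');s=grab('side');pickle.dump((w,s),open('w6.pkl','wb'));b=bot.observe();print(b['position'],b['force'],b['eef_rot'])
# predicted bar ends in image, and dark mask nearby
for p in [(558.5,-179,210),(599,-185,210),(638,-191,210)]: print(p,proj(w,p).round())
g=w['img'].max(2).astype(int); u,v=proj(w,(575,-181.5,217)).astype(int)
for r in range(max(v-60,0),min(v+60,400),6): print(r,' '.join('%3d'%x for x in g[r,max(u-48,0):u+48:4]))
print(u)
```

```text
[ 495.21539706 -166.71382971  311.85457849] [-0.21067465  0.43526855  0.04835769] [ 7.31242344e-02  9.97322779e-01  2.60882860e-05 -3.46944316e-04]
(558.5, -179, 210) [314. 273.]
(599, -185, 210) [314. 311.]
(638, -191, 210) [314. 344.]
233 162 162 162 169 164 160 157 164 162 161 168 165 168 167 165 165 164 164 166 168 167 167 165 166
239 164 163 161 164 163 162 156 164 164 165 168 168 166 168 166 163 164 164 164 166 166 164 164 165
245 160 163 162 163 167 166 162 164 161 162 167 168 166 169 168 166 167 164 163 165 165 167 166 164
251 161 162 164 162 164 164 161 165 163 157 165 169 167 169 171 165 168 168 151 136 133 148 160 171
257 161 164 166 163 162 163 163 149 128 133 156 164 173 173 170 171 168 172 169 172 170 171 170 170
263 166 167 166 166 164 167 166 168 167 170 171 171 169 171 170 171 170 171 170 171 170 170 170 172
269 169 167 167 168 165 165 167 167 167 170 169 170 171 174 172 170 169 171 170 169 171 171 170 169
275 167 166 168 170 169 167 165 167 168 168 168 163  46  46  44  88  86  86  85  87  86  86  85  85
281 167 167 167 170 168 169 166 165 168 169 171 101  58  66  54
[... 440 characters left out ...]
 166 165 164 165 168 165 164 163 164 165 167 144  53  62  49 158 163 164 165 166 164 164 163 162
317 163 162 164 164 161 162 165 163 162 163 165 151  52  62  49 157 164 164 167 166 165 165 164 166
323 165 137 130 128 129 129 127 127 130 131 152 173  52  59  48 155 164 165 166 166 163 166 167 169
329 127 129 128 129 129 128 129 127 127 125 124 128  48  58  48 149 168 167 168 169 170 168 167 166
335 128 128 129 129 129 128 127 127 127 126 125 127  48  55  47 157 167 165 166 162 166 168 167 168
341 128 129 128 128 128 127 126 127 126 125 124 127  47  55  46 110 157 164 160 162 162 165 164 164
347 129 130 131 131 130 130 129 128 126 124 124 123  41  50  43 119 114 166 166 167 170 171 168 169
313
```

The bar shows in columns 310–323 from row 274, as predicted, so its centre is at about (599,-183). Moving over and down onto it.

Emit:
play_rows(
  steps=[
    {"gripper": 0,"slide": [35,-5,0],"dr": [0,0,0]},
    {"gripper": 0,"slide": [35,-6,0],"dr": [0,0,0]},
    {"gripper": 0,"slide": [34,-5,0],"dr": [0,0,0]},
    {"gripper": 0,"slide": [0,0,-25],"dr": [0,0,0]},
    {"gripper": 0,"slide": [0,0,-30],"dr": [0,0,0]},
    {"gripper": 0,"slide": [0,0,-30],"dr": [0,0,0]},
    {"gripper": 0,"slide": [0,0,-16],"dr": [0,0,0]},
    {"gripper": 0,"slide": [0,0,0],"dr": [0,0,0]},
    {"gripper": 0,"slide": [0,0,0],"dr": [0,0,0]},
  ],
)

```text
time_s: 15.85
position: [600.0, -183.1, 212.2]
eef_rot: [0.073, 0.997, -0.0, 0.001]
force: [-0.5, 0.0, 0.5]
gripper_width: 1.002
gripper_force: 0.0
```

Emit:
play_rows(
  steps=[
    {"gripper": 0.5,"slide": [0,0,0],"dr": [0,0,0]},
    {"gripper": 1,"slide": [0,0,0],"dr": [0,0,0]},
    {"gripper": 1,"slide": [0,0,0],"dr": [0,0,0]},
    {"gripper": 1,"slide": [0,0,0],"dr": [0,0,0]},
    {"gripper": 1,"slide": [0,0,0],"dr": [0,0,0]},
    {"gripper": 1,"slide": [0,0,0],"dr": [0,0,0]},
  ],
  force=40,
)

```text
time_s: 16.45
position: [599.9, -183.0, 211.5]
eef_rot: [0.073, 0.997, -0.0, 0.0]
force: [-0.9, -0.0, 2.0]
gripper_width: 0.145
gripper_force: 38.9
```

Emit:
play_rows(
  steps=[
    {"gripper": 1,"slide": [-1.5,-9.9,0],"dr": [0,0,0]},
    {"gripper": 1,"slide": [-1.5,-9.9,0],"dr": [0,0,0]},
    {"gripper": 1,"slide": [-1.5,-9.9,0],"dr": [0,0,0]},
    {"gripper": 1,"slide": [-1.5,-9.9,0],"dr": [0,0,0]},
    {"gripper": 1,"slide": [-1.5,-9.9,0],"dr": [0,0,0]},
    {"gripper": 1,"slide": [-1,-7,0],"dr": [0,0,0]},
    {"gripper": 1,"slide": [0,0,0],"dr": [0,0,0]},
  ],
)

```text
time_s: 17.15
position: [591.9, -242.2, 211.6]
eef_rot: [0.074, 0.997, -0.001, 0.001]
force: [5.1, -2.3, 1.2]
gripper_width: 0.147
gripper_force: 39.1
```

Emit:
play_rows(
  steps=[
    {"gripper": 1,"slide": [-0.3,-2,0],"dr": [0,0,0]},
    {"gripper": 1,"slide": [-0.3,-2,0],"dr": [0,0,0]},
    {"gripper": 1,"slide": [0,0,0],"dr": [0,0,0]},
  ],
)

```text
time_s: 17.45
position: [591.5, -244.7, 211.5]
eef_rot: [0.074, 0.997, -0.001, 0.001]
force: [5.8, 0.8, 2.5]
gripper_width: 0.146
gripper_force: 39.1
```

Emit:
play_rows(
  steps=[
    {"gripper": 1,"slide": [-0.2,-1.5,0],"dr": [0,0,0]},
    {"gripper": 1,"slide": [-0.2,-1.5,0],"dr": [0,0,0]},
    {"gripper": 1,"slide": [-0.2,-1.5,0],"dr": [0,0,0]},
    {"gripper": 1,"slide": [0,0,0],"dr": [0,0,0]},
  ],
)

```text
time_s: 17.85
position: [591.3, -246.8, 211.5]
eef_rot: [0.073, 0.997, 0.001, 0.001]
force: [6.2, 8.9, 3.2]
gripper_width: 0.146
gripper_force: 39.4
```

Run:
```python
from h import *
import pickle
a=pickle.load(open('w6.pkl','rb'))[1];s=grab('side')
pickle.dump(s,open('s7.pkl','wb'))
# dark-brown balls: compare bin/tray region with earlier picture
d=np.abs(a['img'].astype(int)-s['img']).max(2)>40
for n,z in [('tray',(318,195,400,270)),('bin',(270,120,320,200))]:
    x0,y0,x1,y1=z;print(n,d[y0:y1,x0:x1].sum())
def balls(c):
    i=c['img'].astype(int);m=((i.max(2)<110)&(i[...,0]>i[...,2]+8)&(i[...,0]<110)).astype(np.uint8)
    return m
print(bot.observe()['position'],bot.observe()['force'])
```

```text
tray 344
bin 790
[ 591.27524977 -246.83394289  211.52611483] [5.75176469 7.90139114 4.47695901]
```

Emit:
play_rows(
  steps=[
    {"gripper": 1,"slide": [-0.2,-1.5,0],"dr": [0,0,0]},
    {"gripper": 1,"slide": [-0.2,-1.5,0],"dr": [0,0,0]},
    {"gripper": 1,"slide": [0,0,0],"dr": [0,0,0]},
    {"gripper": 1,"slide": [0,0,0],"dr": [0,0,0]},
  ],
)

```text
time_s: 18.3
position: [591.3, -247.0, 211.5]
eef_rot: [0.073, 0.997, 0.004, 0.001]
force: [6.1, 16.9, 5.7]
gripper_width: 0.144
gripper_force: 39.7
```

At the end stop: 17 N with no more travel. Ease off, release, rise, and move between the two full trays to measure the low one.

Emit:
play_rows(
  steps=[
    {"gripper": 1,"slide": [0.7,4.5,0],"dr": [0,0,0]},
    {"gripper": 1,"slide": [0,0,0],"dr": [0,0,0]},
    {"gripper": 0.6,"slide": [0,0,0],"dr": [0,0,0]},
    {"gripper": 0,"slide": [0,0,0],"dr": [0,0,0]},
    {"gripper": 0,"slide": [0,0,0],"dr": [0,0,0]},
    {"gripper": 0,"slide": [0,0,0],"dr": [0,0,0]},
    {"gripper": 0,"slide": [0,0,15],"dr": [0,0,0]},
    {"gripper": 0,"slide": [0,0,40],"dr": [0,0,0]},
    {"gripper": 0,"slide": [0,0,40],"dr": [0,0,0]},
    {"gripper": 0,"slide": [-45,-10,0],"dr": [0,0,0.043]},
    {"gripper": 0,"slide": [-45,-15,0],"dr": [0,0,0]},
    {"gripper": 0,"slide": [-45,-15,-20],"dr": [0,0,0]},
    {"gripper": 0,"slide": [-20,-15,-20],"dr": [0,0,0]},
    {"gripper": 0,"slide": [0,-15,0],"dr": [0,0,0]},
    {"gripper": 0,"slide": [0,0,0],"dr": [0,0,0]},
    {"gripper": 0,"slide": [0,0,0],"dr": [0,0,0]},
  ],
)

```text
time_s: 19.9
position: [438.0, -316.7, 268.4]
eef_rot: [0.052, 0.999, -0.001, 0.001]
force: [-0.2, 0.2, -0.1]
gripper_width: 1.002
gripper_force: 0.0
```

Run:
```python
from h import *
import pickle
w=grab('wrist');s=grab('side');pickle.dump((w,s),open('w8.pkl','wb'));save(w,'w8.png');save(s,'s8.png');b=bot.observe();print(b['position'],R.from_quat(b['eef_rot']).as_euler('xyz').round(4))
# background = saturated light wood; tray = redder. sample colours along predicted rows of low and top tray
hsv=cv2.cvtColor(w['img'],cv2.COLOR_RGB2HSV)
for nm,ctr in [('low',(443,-385)),('top',(444.6,-227.6))]:
    for dx in(-60,0):
        for e in [(ctr[0]+dx,ctr[1]-50,34),(ctr[0]+dx,ctr[1]+50,34)]: print(nm,proj(w,e).round(0),end=' ')
        a=proj(w,(ctr[0]+dx,ctr[1]-50,34));bb=proj(w,(ctr[0]+dx,ctr[1]+50,34))
        print()
        for t in np.linspace(0,1,26):
            u,v=(a+(bb-a)*t).astype(int)
            if 0<=u<640 and 0<=v<400: print(w['img'][v,u].tolist(),end=' ')
        print()
```

```text
[ 438.06587179 -316.03654353  267.94248544] [-3.1408e+00  1.6000e-03  3.0389e+00]
low [217. 138.] low [297. 129.] 
[165, 135, 97] [162, 133, 94] [163, 134, 95] [166, 139, 99] [159, 121, 84] [121, 80, 41] [83, 53, 30] [113, 82, 69] [121, 68, 35] [136, 81, 48] [129, 75, 43] [99, 57, 29] [69, 35, 15] [162, 123, 94] [107, 95, 93] [83, 47, 30] [101, 61, 42] [84, 49, 32] [69, 39, 24] [85, 73, 69] [171, 119, 65] [81, 51, 28] [164, 135, 95] [163, 134, 95] [160, 131, 91] [158, 128, 86] 
low [227. 185.] low [303. 177.] 
[168, 139, 100] [167, 136, 96] [166, 135, 95] [170, 139, 99] [161, 115, 71] [92, 58, 29] [83, 54, 31] [123, 99, 89] [132, 77, 44] [148, 92, 57] [125, 73, 42] [98, 54, 29] [163, 160, 162] [167, 117, 76] [64, 33, 17] [99, 61, 39] [114, 73, 52] [92, 55, 37] [69, 41, 25] [181, 183, 187] [166, 113, 66] [84, 52, 29] [164, 133, 91] [166, 136, 94] [165, 135, 95] [164, 132, 93] 
top [344. 125.] top [428. 116.] 
[164, 134, 97] [162, 133, 94] [162, 132, 94] [160, 130, 91] [162, 133, 93] [91, 57, 32] [161, 111, 63] [94, 69, 58] [111, 61, 31] [123, 70, 37] [129, 75, 42] [115, 64, 35] [131, 114, 107] [147, 94, 45] [59, 31, 16] [70, 41, 25] [77, 43, 26] [75, 42, 25] [64, 36, 19] [157, 140, 132] [92, 58, 31] [80, 51, 28] [164, 116, 79] [165, 138, 99] [165, 139, 98] [166, 139, 99] 
top [348. 173.] top [427. 165.] 
[164, 136, 96] [164, 136, 98] [161, 131, 93] [124, 92, 60] [87, 55, 32] [167, 117, 71] [97, 60, 40] [120, 66, 34] [137, 81, 47] [131, 76, 43] [107, 57, 29] [172, 151, 139] [180, 173, 172] [72, 41, 25] [84, 46, 29] [96, 56, 35] [90, 52, 32] [73, 41, 27] [113, 91, 79] [91, 57, 33] [165, 112, 67] [168, 141, 100] [168, 140, 98] [169, 143, 101] [170, 144, 103] [168, 142, 100]
```

```bash
cat > m.py <<'E'
from h import *
import pickle
def measure(w,lowc,topc,half=60):
    i=w['img'].astype(float);m=((i[...,1]/(i[...,0]+1)<.765)|(i.max(2)<110)).astype(np.uint8)
    for nm,c,yaw,zl,zr in [('low',lowc,-.08,34,0),('top',topc,-.1,0,34)]:
        dx=np.array([np.cos(yaw),np.sin(yaw)]);n=np.array([-dx[1],dx[0]])
        def edge(p0,d,z,rng=np.arange(15,-25,-.25)):
            # walk from outside (+15) inwards along -d; first mask run of >=3 mm
            v=[]
            for t in rng:
                u=proj(w,[*(p0+d*t),z]);v.append(cv2.remap(m*255.,np.float32([[u[0]]]),np.float32([[u[1]]]),cv2.INTER_LINEAR)[0,0]>127)
            v=np.array(v)
            for k in range(len(v)-12):
                if v[k:k+12].all(): return p0+d*rng[k]
            return None
        out={}
        for side,sg,z in [('L',1,zr),('R',-1,zl)]:
            P=[edge(c+dx*s+n*sg*33,n*sg,z) for s in np.arange(-80,60,5)]
            P=np.array([p for p in P if p is not None]);k=np.polyfit(P[:,0],P[:,1],1)
            r=P[:,1]-np.polyval(k,P[:,0]);g=abs(r-np.median(r))<1.5;k=np.polyfit(P[g,0],P[g,1],1)
            out[side]=k;print(nm,side,'yaw %.4f'%np.arctan(k[0]),'y@%.0f %.1f'%(c[0],np.polyval(k,c[0])),'n',g.sum(),len(P))
        for e,sg in [('near',-1),('far',1)]:
            P=[edge(c+dx*sg*104+n*s,dx*sg,34) for s in np.arange(-20,21,4)];P=[np.dot(p-c,dx) for p in P if p is not None]
            print(nm,e,np.round(np.median(P),1) if P else None,len(P))
E
python3 - <<'E'
from m import *
w,s=pickle.load(open('w8.pkl','rb'))
measure(w,np.array([443,-385.]),np.array([444.6,-227.6]))
E
```

```text
low L yaw -0.0126 y@443 -354.7 n 28 28
low R yaw -0.0141 y@443 -420.1 n 28 28
low near -105.0 11
low far 102.5 11
top L yaw -0.1008 y@445 -195.6 n 28 28
top R yaw -0.1044 y@445 -261.9 n 25 28
top near -103.2 11
top far 104.7 11
```

Emit:
play_rows(
  steps=[
    {"gripper": 0,"slide": [4,45,0],"dr": [0,0,0]},
    {"gripper": 0,"slide": [3.3,42.5,-9],"dr": [0,0,0]},
    {"gripper": 0,"slide": [0,0,-45],"dr": [0,0,0]},
    {"gripper": 0,"slide": [0,0,-45],"dr": [0,0,0]},
    {"gripper": 0,"slide": [0,0,-45],"dr": [0,0,0]},
    {"gripper": 0,"slide": [0,0,-45],"dr": [0,0,0]},
    {"gripper": 0,"slide": [0,0,-30],"dr": [0,0,0]},
    {"gripper": 0,"slide": [0,0,-20],"dr": [0,0,0]},
    {"gripper": 0,"slide": [0,0,0],"dr": [0,0,0]},
    {"gripper": 0,"slide": [0,0,0],"dr": [0,0,0]},
  ],
)

```text
time_s: 21.0
position: [444.8, -228.3, 28.2]
eef_rot: [0.051, 0.999, -0.0, 0.0]
force: [0.2, -0.5, 0.8]
gripper_width: 1.005
gripper_force: 0.0
```

Emit:
play_rows(
  steps=[
    {"gripper": 0.4,"slide": [0,0,0],"dr": [0,0,0]},
    {"gripper": 1,"slide": [0,0,0],"dr": [0,0,0]},
    {"gripper": 1,"slide": [0,0,0],"dr": [0,0,0]},
    {"gripper": 1,"slide": [0,0,0],"dr": [0,0,0]},
    {"gripper": 1,"slide": [0,0,0],"dr": [0,0,0]},
    {"gripper": 1,"slide": [0,0,10],"dr": [0,0,0]},
    {"gripper": 1,"slide": [0,0,20],"dr": [0,0,0]},
    {"gripper": 1,"slide": [0,0,25],"dr": [0,0,0]},
    {"gripper": 1,"slide": [0,-12,15],"dr": [0,0,0.009]},
    {"gripper": 1,"slide": [-1,-25,0],"dr": [0,0,0.02]},
    {"gripper": 1,"slide": [-1,-25,0],"dr": [0,0,0.02]},
    {"gripper": 1,"slide": [-1,-25,0],"dr": [0,0,0.02]},
    {"gripper": 1,"slide": [0,-25,0],"dr": [0,0,0.02]},
    {"gripper": 1,"slide": [0,-25,0],"dr": [0,0,0]},
    {"gripper": 1,"slide": [0,-15,0],"dr": [0,0,0]},
    {"gripper": 1,"slide": [0,-7,0],"dr": [0,0,0]},
    {"gripper": 1,"slide": [0,0,0],"dr": [0,0,0]},
    {"gripper": 1,"slide": [0,0,0],"dr": [0,0,0]},
  ],
  force=40,
)

```text
time_s: 22.8
position: [440.8, -386.6, 97.4]
eef_rot: [0.007, 1.0, 0.001, -0.0]
force: [-0.4, -0.5, -3.2]
gripper_width: 0.759
gripper_force: 45.8
```

Run:
```python
from h import *
b=bot.observe();print(b['position'],R.from_quat(b['eef_rot']).as_euler('xyz').round(4),b['force'],b['gripper_width'])
```

```text
[ 440.77122983 -386.57173166   97.37404365] [ 3.1404e+00 -6.0000e-04  3.1269e+00] [-0.44139018 -0.46725974 -3.16863642] 0.7592469376887833
```

Emit:
play_rows(
  steps=[
    {"gripper": 1,"slide": [1,-0.8,-15],"dr": [0,0,0]},
    {"gripper": 1,"slide": [0,0,-10],"dr": [0,0,0]},
    {"gripper": 1,"slide": [0,0,-5],"dr": [0,0,0]},
    {"gripper": 1,"slide": [0,0,-3],"dr": [0,0,0]},
    {"gripper": 1,"slide": [0,0,0],"dr": [0,0,0]},
    {"gripper": 1,"slide": [0,0,-1],"dr": [0,0,0]},
    {"gripper": 1,"slide": [0,0,0],"dr": [0,0,0]},
  ],
)

```text
time_s: 23.5
position: [442.2, -388.5, 63.9]
eef_rot: [0.007, 1.0, -0.0, 0.0]
force: [-1.2, 1.8, 1.3]
gripper_width: 0.758
gripper_force: 46.3
```

Contact on the low tray. Release, rise, and step aside to measure the stack.

Emit:
play_rows(
  steps=[
    {"gripper": 0.5,"slide": [0,0,0],"dr": [0,0,0]},
    {"gripper": 0,"slide": [0,0,0],"dr": [0,0,0]},
    {"gripper": 0,"slide": [0,0,0],"dr": [0,0,0]},
    {"gripper": 0,"slide": [0,0,15],"dr": [0,0,0]},
    {"gripper": 0,"slide": [0,0,40],"dr": [0,0,0]},
    {"gripper": 0,"slide": [0,0,45],"dr": [0,0,0]},
    {"gripper": 0,"slide": [0,10,45],"dr": [0,0,0]},
    {"gripper": 0,"slide": [0,30,45],"dr": [0,0,0]},
    {"gripper": 0,"slide": [0,40,40],"dr": [0,0,0]},
    {"gripper": 0,"slide": [-15,40,0],"dr": [0,0,0]},
    {"gripper": 0,"slide": [-15,40,0],"dr": [0,0,0]},
    {"gripper": 0,"slide": [0,0,0],"dr": [0,0,0]},
    {"gripper": 0,"slide": [0,0,0],"dr": [0,0,0]},
  ],
)

```text
time_s: 24.8
position: [412.1, -234.9, 287.2]
eef_rot: [0.007, 1.0, -0.001, 0.001]
force: [0.5, -0.5, 0.5]
gripper_width: 1.0
gripper_force: 0.0
```

Run:
```python
from m import *
w=grab('wrist');s=grab('side');pickle.dump((w,s),open('w9.pkl','wb'));save(w,'w9.png');save(s,'s9.png')
b=bot.observe();print(b['position'])
i=w['img'].astype(float);m=((i[...,1]/(i[...,0]+1)<.765)|(i.max(2)<110))
# R edge at top rim z=68, L edge at bottom z=0 (low tray outer wall), L rim z=68 via bright rim
c=np.array([442.,-387.4]);yaw=-.0134;dx=np.array([np.cos(yaw),np.sin(yaw)]);n=np.array([-dx[1],dx[0]])
def walk(p,d,z,rng):
    U=np.array([proj(w,[*(p+d*t),z]) for t in rng]).round().astype(int);return U
for sx in (-80,-40,0,30):
    rng=np.arange(50,20,-.5);U=walk(c+dx*sx,-n,68,rng);ok=(U[:,0]>=0);k=[t for t,u in zip(rng,U) if u[0]>=0 and m[u[1],u[0]]]
    rl=np.arange(60,15,-.5);V=walk(c+dx*sx,n,0,rl);kl=[t for t,u in zip(rl,V) if m[u[1],u[0]]]
    print(sx,'R rim',k[:1],'L bottom',kl[:1])
    r2=np.arange(60,20,-1.5);V=walk(c+dx*sx,n,68,r2);print([int(w['img'][v,u,0]) for u,v in V])
for e in (-1,1):
    rng=np.arange(120,90,-.5);o=[]
    for sy in (-15,0,15):
        U=walk(c+n*sy,e*dx,68,rng);o.append([t for t,u in zip(rng,U) if 0<=u[0]<640 and 0<=u[1]<400 and m[u[1],u[0]]][:1])
    print('end',e,o)
# side image: balls: dark brown (max<95) inside the bin region and inside tray
for nm in ['w6.pkl','w9.pkl']:
    q=pickle.load(open(nm,'rb'))[1];g=q['img'].astype(int)
    bm=((g.max(2)<105)&(g.max(2)>40)&(g[...,0]-g[...,2]>5)&(g[...,0]-g[...,2]<45)).astype(np.uint8)
    bm=cv2.morphologyEx(bm,cv2.MORPH_OPEN,np.ones((5,5)));N,_,st,ce=cv2.connectedComponentsWithStats(bm)
    print(nm,[(ce[k].round().tolist(),int(st[k,4])) for k in range(1,N) if 260<ce[k][0]<420 and 110<ce[k][1]<270 and st[k,4]>25])
```

```text
[ 412.35799678 -236.08934266  286.64512437]
-80 R rim [np.float64(34.0)] L bottom [np.float64(32.0)]
[161, 161, 161, 161, 163, 149, 90, 79, 81, 81, 79, 87, 98, 98, 72, 81, 81, 79, 75, 152, 159, 150, 80, 89, 95, 101, 111]
-40 R rim [np.float64(33.5)] L bottom [np.float64(32.5)]
[159, 160, 162, 161, 162, 138, 89, 74, 80, 78, 76, 107, 141, 76, 79, 79, 79, 78, 88, 131, 163, 153, 66, 75, 80, 87, 93]
0 R rim [np.float64(34.0)] L bottom [np.float64(32.0)]
[159, 158, 157, 156, 157, 141, 91, 77, 79, 78, 75, 100, 134, 94, 78, 79, 78, 78, 74, 115, 160, 142, 56, 58, 64, 73, 79]
30 R rim [np.float64(34.0)] L bottom [np.float64(32.5)]
[165, 165, 165, 165, 166, 147, 82, 78, 78, 77, 79, 91, 111, 89, 77, 78, 78, 77, 83, 123, 163, 163, 174, 120, 86, 89, 97]
end -1 [[np.float64(105.0)], [np.float64(104.0)], [np.float64(104.0)]]
end 1 [[np.float64(120.0)], [np.float64(120.0)], [np.float64(120.0)]]
w6.pkl [([372.0, 119.0], 91), ([341.0, 141.0], 72), ([296.0, 157.0], 70), ([286.0, 164.0], 49), ([291.0, 208.0], 728)]
w9.pkl [([415.0, 128.0], 81), ([291.0, 209.0], 856), ([371.0, 228.0], 200)]
```

The top tray sits in line, within about 1 mm, at the right height, and the bin is empty. Now checking the balls in the deep tray from above.

Emit:
play_rows(
  steps=[
    {"gripper": 0,"slide": [5,45,20],"dr": [0,0,-0.07]},
    {"gripper": 0,"slide": [5,45,0],"dr": [0,0,-0.06]},
    {"gripper": 0,"slide": [5,45,0],"dr": [0,0,0]},
    {"gripper": 0,"slide": [0,45,0],"dr": [0,0,0]},
    {"gripper": 0,"slide": [0,15,0],"dr": [0,0,0]},
    {"gripper": 0,"slide": [0,0,0],"dr": [0,0,0]},
    {"gripper": 0,"slide": [0,0,0],"dr": [0,0,0]},
  ],
)

```text
time_s: 25.6
position: [427.5, -41.1, 305.7]
eef_rot: [0.072, 0.997, -0.0, -0.0]
force: [0.3, -0.6, 0.3]
gripper_width: 0.999
gripper_force: 0.0
```

Run:
```python
from h import *
w=grab('wrist');save(w,'w10.png');b=bot.observe();print(b['position'])
H=np.array([603.5,-56]);y=-.147;ex=np.array([np.cos(y),np.sin(y)]);ey=np.array([-ex[1],ex[0]])
f=np.linalg.norm(proj(w,[450,-35,28])-proj(w,[474,-35,28]));print('ball r px',f)
g=cv2.cvtColor(w['img'],cv2.COLOR_RGB2GRAY);g=cv2.GaussianBlur(g,(3,3),0)
c=cv2.HoughCircles(g,cv2.HOUGH_GRADIENT,1,25,param1=80,param2=14,minRadius=int(f*.75),maxRadius=int(f*1.35))
for u,v,r in (c[0] if c is not None else []):
    p=ray(w,(u,v),28)[:2]-H;x,yy=p@ex,p@ey
    if -230<x<20 and abs(yy)<60: print((u,v,r),'hopper',x.round(),yy.round(),w['img'][int(v),int(u)])
for x in range(-200,-30,6):
    print(x,[w['img'][int(q[1]),int(q[0])].tolist() for yy in (-20,0,20) for q in [proj(w,[*(H+ex*x+ey*yy),28])] if 0<=q[0]<640 and 0<=q[1]<400])
```

```text
[427.36215203 -41.42863401 305.65247932]
ball r px 15.886845294577533
(np.float32(322.5), np.float32(209.5), np.float32(18.2)) hopper -109.0 -3.0 [70 40 24]
(np.float32(326.5), np.float32(160.5), np.float32(19.3)) hopper -183.0 3.0 [51 32 17]
-200 [[137, 92, 55], [140, 94, 55], [141, 95, 57]]
-194 [[130, 85, 50], [58, 32, 18], [52, 33, 18]]
-188 [[134, 89, 52], [43, 27, 14], [57, 32, 17]]
-182 [[43, 29, 16], [54, 33, 20], [61, 34, 19]]
-176 [[51, 30, 12], [58, 34, 19], [42, 27, 14]]
-170 [[54, 31, 14], [62, 34, 19], [49, 30, 16]]
-164 [[58, 33, 18], [76, 46, 30], [53, 31, 18]]
-158 [[58, 33, 17], [85, 53, 35], [52, 31, 16]]
-152 [[60, 35, 20], [82, 49, 33], [46, 28, 15]]
-146 [[54, 31, 16], [64, 34, 18], [69, 43, 25]]
-140 [[134, 88, 50], [58, 32, 18], [48, 28, 17]]
-134 [[142, 93, 55], [43, 27, 15], [53, 29, 14]]
-128 [[47, 30, 18], [49, 31, 17], [60, 32, 18]]
-122 [[49, 31, 18], [53, 31, 15], [41, 26, 12]]
-116 [[52, 29, 14], [59, 31, 16], [47, 28, 14]]
-110 [[55, 30, 16], [69, 39, 24], [49, 28, 15]]
-104 [[58, 34, 18], [76, 45, 28], [50, 28, 11]]
-98 [[59, 33, 18], [90, 56, 39], [49, 29, 16]]
-92 [[54, 29, 14], [65, 36, 20], [117, 75, 42]]
-86 [[91, 57, 31], [64, 34, 20], [142, 94, 53]]
-80 [[132, 87, 50], [80, 46, 25], [141, 94, 54]]
-74 [[132, 88, 52], [141, 93, 54], [141, 94, 54]]
-68 [[132, 87, 49], [141, 93, 54], [141, 93, 53]]
-62 [[133, 89, 51], [140, 94, 54], [141, 93, 53]]
-56 [[134, 90, 52], [139, 92, 54], [141, 94, 53]]
-50 [[137, 91, 51], [140, 92, 54], [142, 95, 55]]
-44 [[138, 92, 53], [140, 93, 53], [143, 95, 57]]
-38 [[138, 91, 53], [142, 94, 57], [142, 95, 55]]
-32 [[140, 92, 53], [142, 94, 56], [142, 95, 54]]
```

Run:
```python
import cv2,numpy as np
def asc(f,x0,y0,x1,y1,n,th=(40,55,70,90,120,150)):
    g=cv2.imread(f).max(2)[y0:y1,x0:x1];print(f,x0,y0)
    for r in g[::n]: print(''.join('@%#*+-.'[int(np.searchsorted(th,v))] for v in r))
asc('pics/w10.png',285,140,365,262,2)
asc('pics/s9.png',262,120,400,262,2)
```

```text
pics/w10.png 285 140
..........---....-+********************************************+-...............
..........-----.-+**********+-------------------------+**********--.............
...........---.-+**************************************************--...........
...........--.--+++++++++++++++++++++++++++++++++++++++++++++++++++++--.........
..............--.....--------------------------------------------------.........
..............----+*+----------+#************************+--++++++-----.........
-.............----+#+---------*%%%%%%#%########%###%%%%%%%#-+*****-----.........
..............---.+#+-------+#%%%%#%%#%##############%%%%%%%*****#-----.........
..............---.+#+-------*%%%%%%%%%%%%%%%%%##########%%%%%****#-----.........
..............---.+#*-----+*%%%%%%%%%%%%%%%%%%%%%#######%%%%%****#-----.........
..............---.+#*---+#%%%%%%%%%%%%%%%%%%%%%%%%%%#####%%%%#***#----..........
..............---.+#*-+#%%%%%%%%%%%%%%%%%%%%%%%%%%%%%####%%%%#***#---.-.........
..............----+#**%%%%%%%%%##%%%######%%%%%%%%%%%%%##%%%%*****-----.........
..............----+##%%%%%
[... 13050 characters left out ...]
.....
.............................................................................-*+-........---.-----.-----------..-------------------.......
.................................................................................................-----------------..--------------........
...................................................................................................-----------------------------..........
.......................................................................................................--.--------------------............
.....-*-.......................................................................................................-----.-----................
```

Run:
```python
from h import *
w=grab('wrist');s=grab('side')
H=np.array([603.5,-56]);y=-.147;ex=np.array([np.cos(y),np.sin(y)]);ey=np.array([-ex[1],ex[0]])
P=lambda c:c['K']@np.hstack([c['Rc'].T,-(c['Rc'].T@c['C'])[:,None]])
for a,b in [((322,209),(363,224)),((322,173),(379,232))]:
    X=cv2.triangulatePoints(P(w),P(s),np.float64(a).reshape(2,1),np.float64(b).reshape(2,1)).ravel();X=X[:3]/X[3]
    print('ball hopper',((X[:2]-H)@ex).round(1),((X[:2]-H)@ey).round(1),'z',X[2].round(1),'reproj err',proj(w,X)-a)
def show(h): return proj(w,[*(H+ex*h[0]+ey*h[1]),h[2]]).round(1)
for z in (28,60,68,75): print(z,'px radius',(24*w['K'][0,0]/np.linalg.norm(w['C']-[460,-35,z])).round(1))
print('lower ball candidates (x,y=5,z=28) px', [(x,show((x,5,28)).tolist()) for x in (-180,-156,-132,-108)])
```

```text
ball hopper -127.3 -4.7 z 74.3 reproj err [-0.05387984 -0.15342573]
ball hopper -176.8 -5.7 z 69.6 reproj err [-0.71288721 -1.72321462]
28 px radius 16.5
60 px radius 17.8
68 px radius 18.2
75 px radius 18.5
lower ball candidates (x,y=5,z=28) px [(-180, [328.5, 162.6]), (-156, [328.3, 179.1]), (-132, [328.0, 195.0]), (-108, [327.8, 210.4])]
```

Run:
```python
from h import *
w=grab('wrist')
H=np.array([603.5,-56]);y=-.147;ex=np.array([np.cos(y),np.sin(y)]);ey=np.array([-ex[1],ex[0]])
for u,v in [(320,147),(320,149),(300,200),(354,200),(301.5,240),(351.5,240)]:
    p=ray(w,(u,v),84)[:2]-H;print((u,v),(p@ex).round(1),(p@ey).round(1))
for v in range(136,156,2):print(v,w['img'][v,310:330:10].tolist())
print(bot.observe()['dq'].round(3),bot.observe()['time_s'])
```

```text
(320, 147) -209.8 -7.7
(320, 149) -207.4 -7.7
(300, 200) -143.0 -32.9
(354, 200) -143.0 35.6
(301.5, 240) -87.0 -32.0
(351.5, 240) -86.9 34.5
136 [[153, 126, 89], [154, 126, 87]]
138 [[144, 114, 78], [148, 120, 82]]
140 [[81, 49, 24], [75, 45, 20]]
142 [[85, 53, 28], [151, 132, 93]]
144 [[84, 51, 26], [77, 47, 26]]
146 [[76, 46, 22], [73, 45, 22]]
148 [[139, 93, 53], [137, 91, 53]]
150 [[140, 95, 54], [114, 75, 41]]
152 [[131, 87, 51], [52, 31, 15]]
154 [[136, 91, 52], [56, 34, 20]]
[ 0.003 -0.006  0.004  0.    -0.001  0.003] 25.8
```

The docked tray's near end is at hopper x ≈ -0.209, so it hasn't moved, and it is centred. All four balls are in it, stacked two high, with the top centres near 74 mm, under the 84 mm rim. Handing in.

```bash
python3 -c "
from plant import close_job;print(close_job())"
```

```text
the job is handed in; nothing more can be done
None
```

I handed the job in at about 26 s with no verdict returned: by my measurements the gate is at its stop, all four balls are in the docked deep tray, and the top tray sits squarely on the low tray.

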